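# Open the extraction cabinet for gluing

### The arm

A 6-joint arm with a two-finger parallel gripper is mounted at the origin on the work surface. World frame = base frame: x ahead of the robot, y to its left, z up, the work surface at z = 0. Lengths are in m, angles in rad, forces in N, time in s.
With the tool pointing down it reaches from about 0.25 to 0.775 m from the base axis. Payload 8.9 kg.
Tool frame: the origin (TCP) lies midway between the tips of the shut fingers; the grasp point (between the pads) lies 19 mm behind it; x points along the fingers, z is the direction in which the jaws open and shut, and the axes are right-handed (so a half turn about x gives the same grasp; the last joint's range is limited). The gripper opens to 85 mm and grips with 20 to 120 N. Pads are 22 mm wide; open, the fingers measure 114 mm over their backs; the gripper's body (76 mm by 85 mm) begins 54 mm behind the grasp point. The pads swing forward as they close: fully open they stand 13 mm farther back than shut.
Start: joints at [-1.318, 0.291, -0.153, 1.127, 0, 1.431], TCP at [0.2, -0.485, 0.231] pointing down, gripper open.
Joint ranges: [-2.52, 2.52], [-0.91, 1.74], [-1.3, 1.37], [-1.96, 2.02], [-1.52, 1.47], [-3.14, 3.14]. Speed limits (rad/s): [2.22, 2.22, 2.79, 3.14, 3.14, 3.14].

### API

Orientations are given as a unit quaternion [w, x, y, z].
In Python, from cell import ctrl, get_image, calibration, ticket gives the robot as it stands.
- The arm moves only by the tool carry_out, never from a script. Its argument "motion" is a list that holds one entry, the list of rows, each a list of 5 numbers: the shift along the tool's x, y, z in mm, then the turn about the tool's x in rad, then the opening, from 0 (shut) to 1 (fully open). In form: [[[tx, ty, tz, twist, gripper], ...]]. A call has exactly 5 rows; each row shifts and turns the commanded pose from where the row before left it, along the tool's axes as they then stand; what a row does not reach is not made up. A row lasts 1/10 s, in which the tool goes at most 50 mm and 8.59 degrees, less where a joint would pass 70% of its speed; a pose out of reach is approached as far as the arm can. A call with a gripper value outside its range is refused whole. The fingers move at their own pace and stop on an object; "grip_force" is the grip in N (left out, the last holds). Time passes only in rows, so rows that do not move let the fingers close, or fill a call up. It gives the time, the measured TCP pose, the force and the opening at its end, in the units of the state.
- ctrl.get_state(): the state, without advancing time (a new reading comes with each control period).
- get_image(name): name is "scene" or "top" or "wrist"; returns (picture, depth): 384x512x3 uint8, blue, green, red; 384x512 float32, m along the optical axis (not along the pixel's ray), 0 where there is no reading.
- calibration(name): a dict with "fx", "fy", "cx", "cy" (pixels), "distortion" ([k1, k2, p1, p2, k3] as OpenCV has them; the pictures are not rectified), "rvec" (rotation vector, rad) and "tvec" (3), from world to camera coordinates, as OpenCV has them; the wrist camera has in their place "T_tool_cam" (4x4, takes a point from camera to tool coordinates, whose origin is the TCP and whose axes are the tool frame's). Camera axes: x right, y down, z forward; pixel columns grow to the right and rows downward; lengths in m; the calibration is good to about 2 mm. A picture is of the moment at which its call begins: read the wrist's pose just before it. calibration takes no time and is no camera call.
- ticket.hand_in(): hands the job in, once; it reports no verdict.
The state is a dict: "clock": time; "q": joint angles; "joint_velocities": joint speeds; "tau": joint torques, N m; "ee_pos": TCP position; "orientation": TCP orientation; "ft_force": force on the tool from outside, world axes, zero at the start; "ft_torque": the same for the moment, N m; "opening": finger opening in m.
Only numpy, scipy, OpenCV 4.12 (cv2) and the standard library are available. Lean on these libraries where they do the work, as an engineer would, in place of code of your own. Each camera call takes 0.05 s, during which the arm holds its last target.

### The job

Get the extraction cabinet ready for gluing: first start the fan by pressing the green button fully in, then push the sloping sash up with the fingers from beneath its red lip, steadily, until the black pointer on the lip stands inside the blue height clip on the left post, and leave it standing there with nothing touching it. Push only: do not pinch the lip, and leave the cup, flask, awl, jars and leather hearts where they are.

Things in the scene. Friction and masses are not known exactly. Their poses are not given: they have to be found in the camera images.
- cabinet: Fixed white bench-top extraction cabinet, 520 wide (y), 350 deep (x), 460 high. Origin on the bench, middle of its front edge; x points into it, y to its left post, z up. The sash plane starts at the origin and leans back 30 deg: up the slope = (0.5, 0, 0.866), outward = (-0.866, 0, 0.5). Posts 50 wide at y = +-235. Base plate 20 thick. Control box x -20 to 110, y -395 to -260, 50 high.
- fan_button_top (a point): Centre of the top face of the green fan button, 32 in diameter, standing 18 above the control box, pressed straight down; axes as the cabinet.
- fan_button (a joint): Travel of the fan button, m: 0 out, 0.006 fully in; it springs back; fully in takes 4 N.
- sash (a joint): Travel of the sash up the slope, m: 0 at its lower stop, 0.215 at its upper stop. A clear pane, balanced by a weight in the right post, so it stays where it is left; friction asks for 3 to 10 N to move it either way.
- lip_edge (a point): Middle of the lower front edge of the lip along the bottom of the sash; moves with it. Axes: z up the slope, -x outward, y along the lip to the left. The lip stands 36 out of the sash, is 410 long, 12 thick (black lower half sash_c3, red upper half sash_c4); its flat underside is this point's x-y plane, x = 0 to 36. Beneath it: free space down to the 20 mm base plate.
- pointer (a point): Tip of the black pointer (30 long, 5 high) that sticks out of the left end of the lip over the front of the left post; it moves with the sash; axes as lip_edge.
- mark (a point): Middle of the inner edge of the blue height clip (24 high along the slope) on the left post, in the same plane as the pointer tip and 8 mm farther left; it stays put. Axes as lip_edge: the pointer is level with the middle of the clip when their z agree.
- cup: White paper cup, 76 diameter, 85 high, loose on the bench before the right part of the cabinet; origin at the middle of its underside.
- flask: Steel drinking flask, 68 diameter, 248 high, loose on the bench before the left part of the cabinet; origin under its middle.
- glue_jar: Yellow jar, 72 diameter, 95 high, standing loose inside the cabinet; origin under its middle.
- paint_jar: Red jar, 60 diameter, 80 high, standing loose inside the cabinet; origin under its middle.
- heart_a: Red leather heart, about 50 across, 4 thick, lying loose on the 4 mm cutting mat before the cabinet; origin under its middle.
- heart_b: Red leather heart, about 50 across, 4 thick, lying loose on the 4 mm cutting mat before the cabinet; origin under its middle.
- awl: Awl with wooden handle, 170 long, lying loose on the cabinet's floor behind the sash; handle towards its -x.

How it is judged:
On the way, in this order (a step that is already met when the one before it is completed fails the run):
1. the fan button is pressed fully in (value of joint fan_button above 0.0045 m), for 0.05 s.
2. the fingers push up beneath the lip and the sash rises (contact force between the fingers and sash_c3 above 1 N and velocity of joint sash above 0.004 m/s), for 0.1 s.
At the end, for the whole second after the job is handed in: The pointer stands within 13 mm (along the slope) of the middle of the blue clip, and the sash is at rest (z of pointer in the frame of mark between -0.013 and 0.013 m and velocity of joint sash between -0.005 and 0.005 m/s); the robot touches nothing.
It fails at once if the lip is pinched between the fingers (pressed from beneath and from above at once) (contact force between the fingers and sash_c3 above 2 N and contact force between the fingers and sash_c4 above 2 N).
It fails at once if the sash is flung (faster than 0.35 m/s) (velocity of joint sash above 0.35 m/s or velocity of joint sash below -0.35 m/s).
It fails at once if the cup, flask, awl, a jar or a heart is lifted or shifted by more than 25 mm (distance of any of cup, flask, awl, glue_jar, paint_jar, heart_a, heart_b from where it was at the start of the episode above 0.025 m).
It also fails if it takes over 45 s, if anything falls off the work surface, if the arm or the gripper's body presses on something with over 40 N, if the wrist force passes 120 N, or if a joint passes its speed limit or range.

## Working session

There is one attempt and no reset: what is moved stays moved. The work goes in short steps, Python scripts to look and compute and a tool call to move; the robot and the scene stay as the last step left them, time stands still between calls to the robot, and variables do not carry over. Pictures are saved under pics/ and viewed, and the job is handed in when it is done.

Besides the shell and the picture viewer there is one more tool, called after "Emit:" in YAML: its name, and indented under it one key for each argument. carry_out: Moves the arm, as the interface text tells. Its arguments: {"type":"object","properties":{"motion":{"type":"array"},"grip_force":{"type":"number"}},"required":["motion"]}

```bash
mkdir -p pics; ls; cat > h.py <<'E'
import numpy as np, cv2, json
from cell import ctrl,get_image,calibration,ticket
def save(n,tag):
    p,d=get_image(n); cv2.imwrite(f'pics/{tag}.png',p); np.save(f'pics/{tag}.npy',d); return p,d
E
python3 - <<'E'
from h import *
s=ctrl.get_state();print({k:np.round(v,3).tolist() for k,v in s.items()})
for n in ['scene','top','wrist']:
    save(n,n+'0'); print(n,calibration(n))
E
```

```text
pics
{'clock': 0.0, 'q': [-1.318, 0.291, -0.154, 1.127, -0.0, 1.431], 'joint_velocities': [0.0, 0.001, -0.0, -0.001, 0.001, 0.0], 'tau': [-0.0, -53.715, 33.137, 0.016, -0.0, 0.0], 'ee_pos': [0.2, -0.485, 0.231], 'orientation': [0.587, 0.393, 0.588, -0.393], 'ft_force': [0.286, 0.079, -0.376], 'ft_torque': [-0.035, 0.013, 0.005], 'opening': 0.085}
scene {'fx': 381.8641222756317, 'fy': 381.8641222756317, 'cx': 251.46889203344082, 'cy': 191.8474742738588, 'distortion': array([-0.07012038,  0.        ,  0.        ,  0.        ,  0.        ]), 'rvec': array([ 1.03285596, -2.58445168,  0.85854333]), 'tvec': array([0.44121028, 0.33340737, 0.84781424])}
top {'fx': 400.0362621339438, 'fy': 400.0362621339438, 'cx': 252.1378305081751, 'cy': 190.10120563389512, 'distortion': array([-0.01398142,  0.        ,  0.        ,  0.        ,  0.        ]), 'rvec': array([ 2.1175295 , -2.15684537,  0.23625919]), 'tvec': array([0.04277426, 0.56738563, 0.91135605])}
wrist {'fx': 329.6846975496129, 'fy': 329.6846975496129, 'cx': 261.9604405728599, 'cy': 187.98366751245376, 'distortion': array([-0.01742938,  0.        ,  0.        ,  0.        ,  0.        ]), 'T_tool_cam': array([[ 9.81960551e-04, -3.13704086e-01,  9.49520290e-01,
        -1.42994914e-01],
       [-8.08194452e-04, -9.49520687e-01, -3.13703381e-01,
         8.05969302e-02],
       [ 9.99999191e-01, -4.59352686e-04, -1.18592576e-03,
         5.21703578e-04],
       [ 0.00000000e+00,  0.00000000e+00,  0.00000000e+00,
         1.00000000e+00]])}
```

View pics/scene0.png

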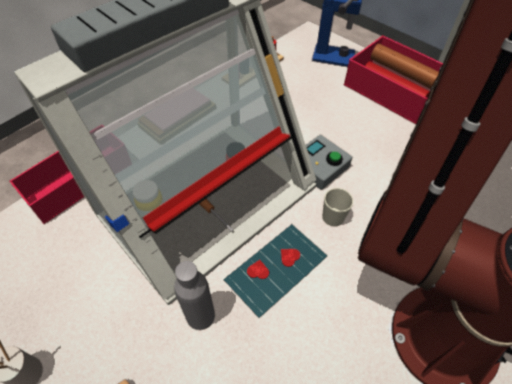

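View pics/top0.png

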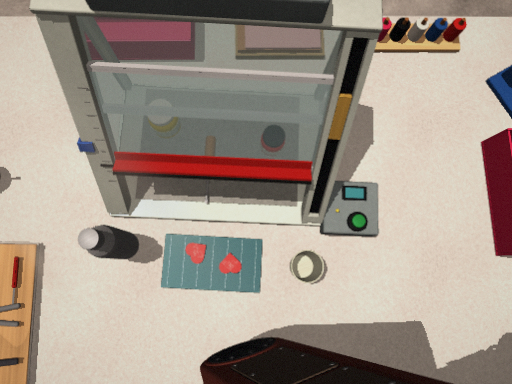

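View pics/wrist0.png

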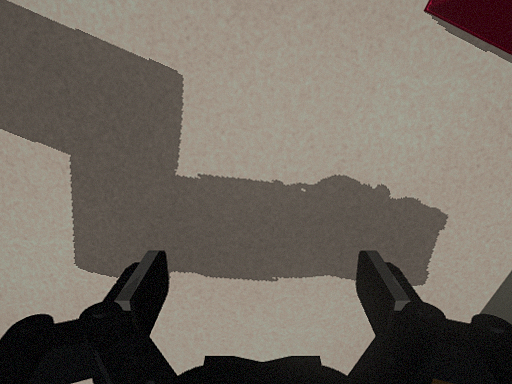

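The scene picture shows the green button at about (335,157), the red lip from (150,225) to (288,135) and the blue clip at (118,223). In the top picture, the button is at (358,221), the lip runs from (115,163) to (311,171), and the clip is at (87,146). I'll measure these now.

```bash
python3 - <<'E'
import cv2
a=cv2.imread('pics/scene0.png');b=cv2.imread('pics/top0.png')
c=cv2.resize(a[195:255,95:175],None,fx=7,fy=7,interpolation=cv2.INTER_CUBIC);cv2.imwrite('pics/s_z.png',c)
c=cv2.resize(b[130:190,65:145],None,fx=7,fy=7,interpolation=cv2.INTER_CUBIC);cv2.imwrite('pics/t_z.png',c)
E
cat >> h.py <<'E'
def P(n):
    c=calibration(n);R=cv2.Rodrigues(c['rvec'])[0];t=c['tvec'];K=np.array([[c['fx'],0,c['cx']],[0,c['fy'],c['cy']],[0,0,1]]);return K,c['distortion'],R,t
def ray(n,uv):
    K,D,R,t=P(n);q=cv2.undistortPoints(np.array([[uv]],float),K,D)[0,0];return -R.T@t,R.T@np.array([q[0],q[1],1])
def dep(n,d,uv,w=0):
    o,v=ray(n,uv);u=int(round(uv[0]));r=int(round(uv[1]));z=d[r-w:r+w+1,u-w:u+w+1];z=np.median(z[z>0]);return o+v*z
def tri(uvs,uvt):
    o1,v1=ray('scene',uvs);o2,v2=ray('top',uvt)
    A=np.c_[v1,-v2];s=np.linalg.lstsq(A,o2-o1,rcond=None)[0];p,q=o1+v1*s[0],o2+v2*s[1];return (p+q)/2,np.linalg.norm(p-q)
def cen(m):
    n,l,st,c=cv2.connectedComponentsWithStats(m.astype(np.uint8));i=1+np.argmax(st[1:,4]);return c[i],st[i],l==i
E
python3 - <<'E'
from h import *
for n in ['scene','top']:
    p=cv2.imread(f'pics/{n}0.png');d=np.load(f'pics/{n}0.npy');h=cv2.cvtColor(p,cv2.COLOR_BGR2HSV)
    H,S,V=cv2.split(h)
    m={'green':(H>50)&(H<75)&(S>150)&(V>60),'blue':(H>105)&(H<125)&(S>150)&(V>60)}
    m['blue'][:,200:]=0
    for k,v in m.items():
        c,st,l=cen(v);print(n,k,c,st,'depthpt',dep(n,d,c,1).round(4))
    red=((H<6)|(H>174))&(S>200)&(V>120); red[:, :100]=0; red[:,330:]=0; 
    c,st,l=cen(red);ys,xs=np.nonzero(l);print(n,'lip',c,st, xs.min(),ys[xs.argmin()],xs.max(),ys[xs.argmax()])
    pts=np.array([dep(n,d,(x,y)) for x,y in zip(xs,ys)]);print(pts.min(0),pts.max(0))
E
```

```text
scene green [334.57575758 156.22727273] [329 153  12   8  66] depthpt [ 0.4837 -0.2105  0.0739]
scene blue [117.92178771 222.68156425] [106 216  22  15 179] depthpt [0.6286 0.3691 0.2303]
scene lip [212.85019372 179.88420146] [ 145  128  143  102 2323] 145 217 287 136
[nan nan nan] [nan nan nan]
top green [358.40816327 220.4829932 ] [352 214  14  14 147] depthpt [ 0.4878 -0.215   0.0728]
top blue [ 78.5 142. ] [ 78 142   2   1   2] depthpt [0.6344 0.3779 0.2376]
top lip [229.09752839 166.4498998 ] [ 144  154  168   26 2994] 144 154 311 162
  return _methods._mean(a, axis=axis, dtype=dtype,
  ret = ret.dtype.type(ret / rcount)
Traceback (most recent call last):
  File "h.py", line 10, in dep
    o,v=ray(n,uv);u=int(round(uv[0]));r=int(round(uv[1]));z=d[r-w:r+w+1,u-w:u+w+1];z=np.median(z[z>0]);return o+v*z
        ~~~^^^^^^
  File "h.py", line 8, in ray
    K,D,R,t=P(n);q=cv2.undistortPoints(np.array([[uv]],float),K,D)[0,0];return -R.T@t,R.T@np.array([q[0],q[1],1])
            ~^^^
  File "h.py", line 6, in P
    c=calibration(n);R=cv2.Rodrigues(c['rvec'])[0];t=c['tvec'];K=np.array([[c['fx'],0,c['cx']],[0,c['fy'],c['cy']],[0,0,1]]);return K,c['distortion'],R,t
ValueError: time passes only in moves, steps and waits
```

View pics/s_z.png

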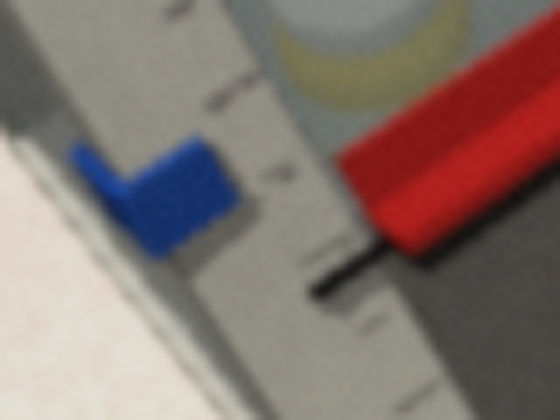

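View pics/t_z.png

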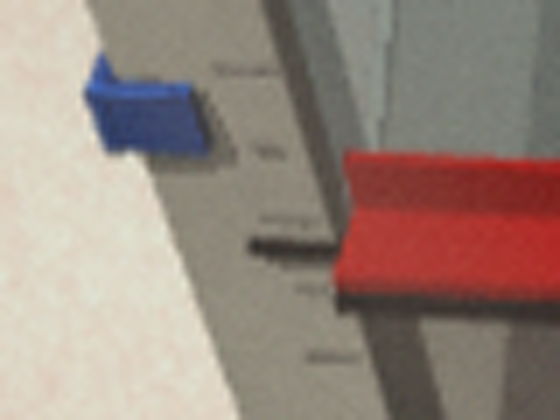

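The zooms show the pointer tip at scene (139.6,236.4) and top (100.3,164.7). The middle of the clip's inner edge is at scene (126.3,218.3) and top (93.1,146.6). Next I'll triangulate these.

```bash
python3 - <<'E'
s=open('h.py').read()
s=s.replace("def P(n):","_C={n:calibration(n) for n in ('scene','top')}\ndef P(n):").replace("c=calibration(n);R","c=_C[n];R")
open('h.py','w').write(s)
import cv2
b=cv2.imread('pics/top0.png');a=cv2.imread('pics/scene0.png')
cv2.imwrite('pics/t_z2.png',cv2.resize(b[145:235,280:390],None,fx=6,fy=6,interpolation=cv2.INTER_CUBIC))
cv2.imwrite('pics/s_z2.png',cv2.resize(a[115:215,260:360],None,fx=6,fy=6,interpolation=cv2.INTER_CUBIC))
E
python3 - <<'E'
from h import *
p=tri((139.6,236.4),(100.3,164.7));c=tri((126.3,218.3),(93.1,146.6));l=tri((155.7,232.3),(112.9,173.6));g=tri((334.6,156.2),(358.4,220.5))
for k,v in dict(pointer=p,clip=c,lipL=l,button=g).items(): print(k,v[0].round(4),round(v[1],4))
ds=np.load('pics/scene0.npy');dt=np.load('pics/top0.npy')
print(dep('scene',ds,(140.5,236),0),dep('top',dt,(101,165),0),dep('scene',ds,(125,218.5),1),dep('top',dt,(91.5,147),1))
E
```

```text
pointer [0.6001 0.3501 0.1869] 0.0024
clip [0.6264 0.3513 0.2294] 0.0017
lipL [0.5797 0.3217 0.1927] 0.0017
button [ 0.4879 -0.2177  0.0652] 0.0016
[0.59790062 0.34779998 0.18757302] [0.60071309 0.34975236 0.18591492] [0.62564145 0.3534654  0.23136102] [0.62597794 0.35453077 0.23080063]
```

View pics/t_z2.png

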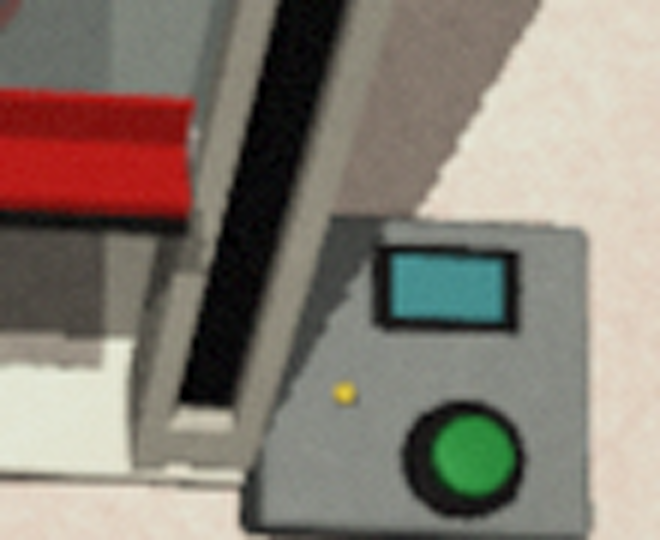

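View pics/s_z2.png

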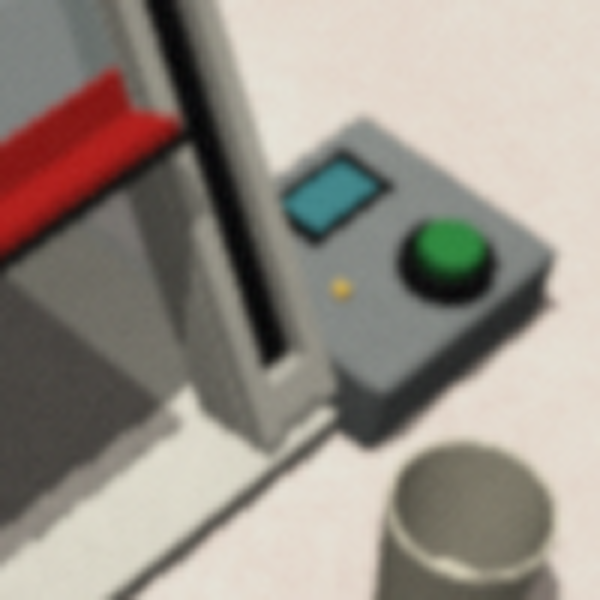

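```bash
python3 - <<'E'
from h import *
L=tri((155.7,232.3),(112.9,173.6))[0];R,e=tri((291.2,137.9),(310.7,181.6));print('lipR',R.round(4),e,'len',np.linalg.norm(L-R))
dt=np.load('pics/top0.npy');ds=np.load('pics/scene0.npy')
for a in [(115,176.5),(160,178.8),(210,180.5),(260,180.8),(305,181)]:
    print(a,[dep('top',dt,(a[0],a[1]-k)).round(4).tolist() for k in (2,)])
d=L-R;yaw=np.arctan2(-d[0],d[1]);print('yaw deg',np.degrees(yaw))
# bench front edge of cabinet: base plate front edge corners in top image
for a in [(109,216),(327,226)]:
    o,v=ray('top',a);print('base',(o+v*(0-o[2])/v[2]).round(4))
s=ctrl.get_state();q=s['orientation'];from scipy.spatial.transform import Rotation as Rn
print(Rn.from_quat(np.r_[q[1:],q[0]]).as_matrix().round(3))
# cup, flask
for n,pt in [('cup',(308,267)),('flask',(92,239))]: print(n,dep('top',dt,pt,1).round(3))
M=Rn.from_quat(np.r_[q[1:],q[0]]).as_matrix()
print('to button +60mm:',(M.T@(np.array([.487,-.215,.075])-s['ee_pos'])*1000).round(1))
E
```

```text
lipR [ 0.5567 -0.087   0.1866] 0.004953740170126569 len 0.40934650727714017
(115, 176.5) [[0.5791, 0.3188, 0.1898]]
(160, 178.8) [[0.5735, 0.227, 0.1871]]
(210, 180.5) [[0.5674, 0.1235, 0.1917]]
(260, 180.8) [[0.5649, 0.0205, 0.1936]]
(305, 181) [[0.5623, -0.0723, 0.1969]]
yaw deg -3.2209019923002224
base [ 0.518   0.3886 -0.    ]
base [ 0.4832 -0.1561  0.    ]
[[-0.     0.924  0.382]
 [ 0.001  0.382 -0.924]
 [-1.     0.    -0.001]]
cup [ 0.383 -0.103  0.003]
flask [0.443 0.338 0.248]
to button +60mm: [ 156.   367.9 -139.9]
```

Emit:
carry_out:
  motion:
    - [[10, 37, -14, 0, 0], [10, 37, -14, 0, 0], [10, 37, -14, 0, 0], [10, 37, -14, 0, 0], [10, 37, -14, 0, 0]]
  grip_force: 40

```text
clock: 0.65
ee_pos: [0.3456, -0.3486, 0.1808]
orientation: [0.588, 0.393, 0.588, -0.393]
ft_force: [-0.4, -1.0, -0.2]
opening: 0.0128
```

Emit:
carry_out:
  motion:
    - [[10, 37, -14, 0, 0], [10, 37, -14, 0, 0], [10, 37, -14, 0, 0], [10, 37, -14, 0, 0], [10, 35, -14, 0, 0]]

```text
clock: 1.15
ee_pos: [0.4882, -0.2139, 0.1308]
orientation: [0.588, 0.393, 0.588, -0.393]
ft_force: [0.7, -0.3, -0.5]
opening: 0.0
```

```bash
python3 - <<'E'
from h import *
s=ctrl.get_state();print({k:np.round(v,3).tolist() for k,v in s.items()})
for n in ['scene','wrist']: save(n,n+'1')
E
```

```text
{'clock': 1.15, 'q': [-0.55, 0.384, -0.298, 0.889, 0.0, 2.199], 'joint_velocities': [0.699, 0.327, 0.21, -0.122, -0.002, 0.697], 'tau': [-4.177, -59.931, 27.85, 0.652, 0.105, -1.09], 'ee_pos': [0.488, -0.214, 0.131], 'orientation': [0.588, 0.393, 0.588, -0.393], 'ft_force': [0.672, -0.263, -0.531], 'ft_torque': [-0.029, 0.021, -0.025], 'opening': 0.0}
```

View pics/scene1.png

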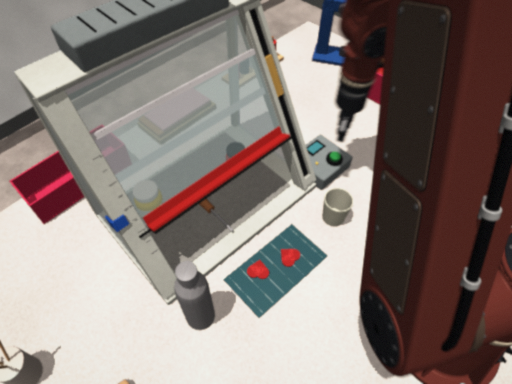

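View pics/wrist1.png

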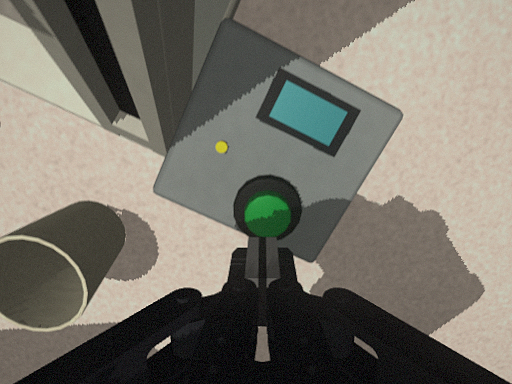

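The wrist view shows the green cap at about (268,215), just ahead of the shut fingertips. I'll check its xy by casting a ray.

```bash
cat >> h.py <<'E'
from scipy.spatial.transform import Rotation as Rn
_W=calibration('wrist')
def wray(s,uv):
    K=np.array([[_W['fx'],0,_W['cx']],[0,_W['fy'],_W['cy']],[0,0,1]]);q=cv2.undistortPoints(np.array([[uv]],float),K,_W['distortion'])[0,0]
    w=s['orientation'];M=Rn.from_quat(np.r_[w[1:],w[0]]).as_matrix();T=_W['T_tool_cam']
    return M@T[:3,3]+s['ee_pos'],M@T[:3,:3]@np.array([q[0],q[1],1])
E
python3 - <<'E'
from h import *
s=ctrl.get_state()
p=cv2.imread('pics/wrist1.png');H,S,V=cv2.split(cv2.cvtColor(p,cv2.COLOR_BGR2HSV));c,st,l=cen((H>50)&(H<75)&(S>150)&(V>60));print(c,st)
o,v=wray(s,c);b=o+v*(.068-o[2])/v[2];d=np.load('pics/wrist1.npy');print(b.round(4),(o+v*d[int(c[1]),int(c[0])]).round(4))
w=s['orientation'];M=Rn.from_quat(np.r_[w[1:],w[0]]).as_matrix();print(s['ee_pos'],(M.T@(b-s['ee_pos'])*1000).round(1))
E
```

```text
[267.2992126  214.05726557] [ 245  192   46   45 1397]
[ 0.4852 -0.2175  0.068 ] [ 0.4874 -0.2164  0.0739]
[ 0.48885746 -0.21190029  0.12983435] [61.8 -5.5  3.8]
```

Emit:
carry_out:
  motion:
    - [[20, -4, 3, 0, 0], [20, 0, 0, 0, 0], [10, 0, 0, 0, 0], [5, 0, 0, 0, 0], [5, 0, 0, 0, 0]]

```text
clock: 1.75
ee_pos: [0.4847, -0.2199, 0.0714]
orientation: [0.588, 0.393, 0.588, -0.393]
ft_force: [-1.0, 0.3, 1.3]
opening: -0.0001
```

Emit:
carry_out:
  motion:
    - [[3, 0, 0, 0, 0], [2, 0, 0, 0, 0], [2, 0, 0, 0, 0], [0, 0, 0, 0, 0], [0, 0, 0, 0, 0]]

```text
clock: 2.25
ee_pos: [0.4847, -0.22, 0.0658]
orientation: [0.588, 0.393, 0.587, -0.393]
ft_force: [-4.6, 1.3, 16.9]
opening: 0.0003
```

```bash
python3 - <<'E'
from h import *
save('wrist','wrist2');print(ctrl.get_state()['ft_force'])
E
```

```text
[-5.38953246  2.45231544 16.27623297]
```

View pics/wrist2.png

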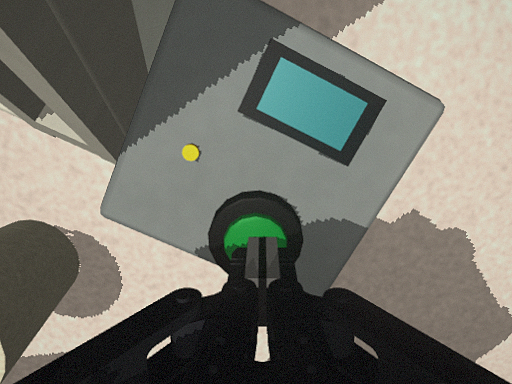

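The tips sit about 7 mm off the cap's centre and may be resting on the black collar. I'll compare the heights of the cap, collar and box in the earlier depth pictures.

```bash
python3 - <<'E'
from h import *
s={'orientation':np.array([.588,.393,.588,-.393])/np.linalg.norm([.588,.393,.588,-.393]),'ee_pos':np.array([0.48886,-.2119,.12983])}
d=np.load('pics/wrist1.npy')
for nm,uv in dict(cap=(267,208),cap2=(268,222),cap3=(280,214),collar=(240,205),collarT=(267,182),collarR=(296,205),box=(200,180),box2=(350,180),bench=(440,80),bench2=(30,20)).items():
    o,v=wray(s,uv);print(nm,(o+v*d[uv[1],uv[0]]).round(4))
s=dict(s,ee_pos=np.array([.4847,-.22,.0657]));d=np.load('pics/wrist2.npy')
for nm,uv in dict(cap=(255,225),cap2=(275,232),collar=(215,235),collarT=(257,198),collarR=(296,225),box=(160,180),box2=(350,180),bench=(480,80)).items():
    o,v=wray(s,uv);print('2',nm,(o+v*d[uv[1],uv[0]]).round(4))
E
```

```text
cap [ 0.4911 -0.2148  0.0734]
cap2 [ 0.482  -0.2194  0.0727]
cap3 [ 0.4903 -0.2244  0.0728]
collar [ 0.4821 -0.1987  0.0623]
collarT [ 0.5042 -0.2095  0.0616]
collarR [ 0.4972 -0.2338  0.0636]
box [ 0.4844 -0.1668  0.0505]
box2 [ 0.5247 -0.2645  0.0504]
bench [ 6.169e-01 -3.112e-01  6.000e-04]
bench2 [ 0.5504 -0.0944  0.1398]
2 cap [ 0.4972 -0.2116  0.0654]
2 cap2 [ 0.4977 -0.2217  0.066 ]
2 collar [ 0.4834 -0.196   0.0624]
2 collarT [ 0.5091 -0.2077  0.0622]
2 collarR [ 0.5031 -0.2307  0.0615]
2 box [ 0.4955 -0.1606  0.0508]
2 box2 [ 0.5318 -0.2486  0.0508]
2 bench [ 6.099e-01 -3.119e-01 -4.000e-04]
```

The cap sank from 0.073 to 0.0657 m, about 7 mm, under 16 N, and the collar at 0.062 m stayed below the tips. The button was fully in. Next I'll lift clear and turn the tool.

Emit:
carry_out:
  motion:
    - [[-15, 0, 0, 0, 0], [-25, 0, 0, -0.1, 0], [-25, 0, 0, -0.145, 0], [-25, 0, 0, -0.145, 0], [-20, 0, 0, -0.145, 0]]

```text
clock: 2.8
ee_pos: [0.4851, -0.2198, 0.1761]
orientation: [0.672, 0.222, 0.671, -0.222]
ft_force: [0.3, -0.2, 0.0]
opening: -0.0001
```

Emit:
carry_out:
  motion:
    - [[0, 0, 0, -0.145, 0], [0, 0, 0, -0.145, 0], [0, 0, 0, -0.145, 0], [0, 0, 0, -0.145, 0], [0, 0, 0, -0.145, 0]]

```text
clock: 3.3
ee_pos: [0.4848, -0.2196, 0.1746]
orientation: [0.707, -0.031, 0.706, 0.031]
ft_force: [-0.3, -0.1, 0.5]
opening: -0.0002
```

Emit:
carry_out:
  motion:
    - [[0, 0, 0, -0.145, 0], [0, 0, 0, -0.145, 0], [0, 0, 0, -0.145, 0], [0, 0, 0, -0.145, 0], [0, 0, 0, -0.145, 0]]

```text
clock: 3.8
ee_pos: [0.4848, -0.2196, 0.1746]
orientation: [0.65, -0.279, 0.649, 0.279]
ft_force: [0.4, -0.0, -0.6]
opening: 0.0001
```

Emit:
carry_out:
  motion:
    - [[0, 0, 0, -0.145, 0], [0, 0, 0, -0.145, 0], [0, 0, 0, -0.145, 0], [0, 0, 0, -0.135, 0], [0, 0, 0, -0.135, 0]]

```text
clock: 4.3
ee_pos: [0.4848, -0.2196, 0.1746]
orientation: [0.513, -0.487, 0.513, 0.486]
ft_force: [-0.4, 0.7, -0.5]
opening: -0.0002
```

```bash
python3 - <<'E'
from h import *
s=ctrl.get_state();w=s['orientation'];M=Rn.from_quat(np.r_[w[1:],w[0]]).as_matrix();print(s['clock'],s['q'].round(3) if hasattr(s['q'],'round') else s['q'],s['ee_pos'],M.round(3))
print('-y heading',np.degrees(np.arctan2(-M[1,1],-M[0,1])))
print('to approach',(M.T@(np.array([.525,.117,.175])-s['ee_pos'])*1000).round(1))
E
```

```text
4.3 [-0.563  0.342 -0.234  0.993  0.    -0.509] [ 0.48481837 -0.21963345  0.174579  ] [[ 0.001 -0.999  0.054]
 [-0.     0.054  0.999]
 [-1.    -0.001 -0.   ]]
-y heading -3.0995155554189866
to approach [ -0.5 -21.9 338.3]
```

Heading is −3.1°, in line with the cabinet. Next I'll traverse to a point in front of the middle of the lip.

Emit:
carry_out:
  motion:
    - [[0, -2, 34, 0, 0], [0, -2, 34, 0, 0], [0, -2, 34, 0, 0], [0, -2, 34, 0, 0], [0, -2, 34, 0, 0]]

```text
clock: 4.8
ee_pos: [0.505, -0.0492, 0.1747]
orientation: [0.515, -0.485, 0.515, 0.485]
ft_force: [1.3, 0.1, 0.1]
opening: 0.0001
```

Emit:
carry_out:
  motion:
    - [[0, -2, 34, 0, 0], [0, -2, 34, 0, 0], [0, -2, 34, 0, 0], [0, -2, 34, 0, 0], [0, -2, 30, 0, 0]]

```text
clock: 5.3
ee_pos: [0.5249, 0.1164, 0.1747]
orientation: [0.515, -0.485, 0.514, 0.485]
ft_force: [0.4, -0.0, 0.4]
opening: -0.0001
```

```bash
python3 - <<'E'
from h import *
s=ctrl.get_state();print(s['clock'],s['ee_pos'],s['orientation'],s['ft_force'])
for n in ['wrist','scene','top']: save(n,n+'3')
E
```

```text
5.3 [0.52487284 0.11636277 0.17469011] [ 0.51493703 -0.48508655  0.51428392  0.48481228] [ 0.37428808 -0.01972696  0.44892895]
```

View pics/wrist3.png

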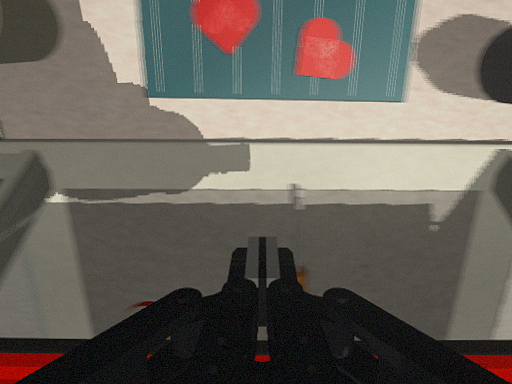

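View pics/scene3.png

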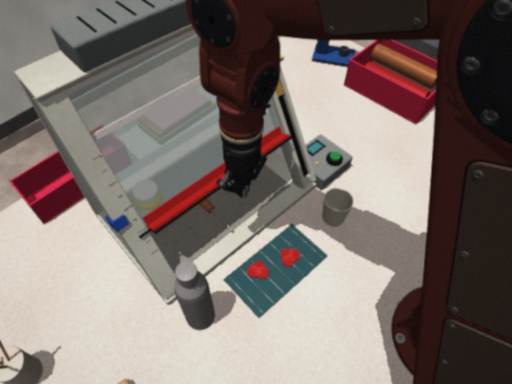

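View pics/top3.png

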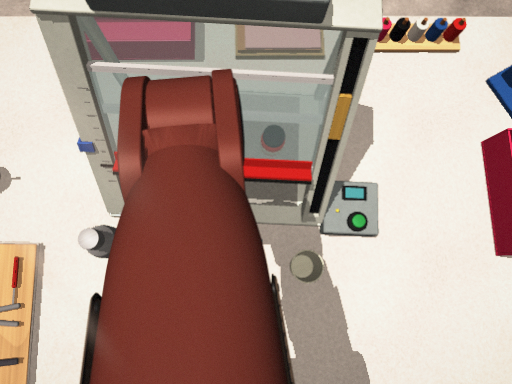

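The wrist view shows the lip's black lower edge at rows 340–345, below the fingers. The pointer and the clip both remain visible in the scene and top views. I'll locate the edge with the wrist's depth.

```bash
python3 - <<'E'
from h import *
s=ctrl.get_state();d=np.load('pics/wrist3.npy')
for u in (45,480):
  for r in range(334,376,4):
    o,v=wray(s,(u,r));z=d[r,u];p=o+v*z;print(u,r,p.round(4),cv2.imread('pics/wrist3.png')[r,u])
E
```

```text
45 334 [ 0.7012 -0.1389  0.0206] [ 97 105 103]
45 338 [0.5592 0.0058 0.1872] [59 63 65]
45 342 [0.5597 0.0071 0.1894] [28 31 34]
45 346 [0.5608 0.0077 0.1909] [ 3  8 10]
45 350 [0.562  0.0082 0.1922] [16 15 15]
45 354 [0.565  0.007  0.1917] [  5   9 137]
45 358 [0.5658 0.0078 0.1933] [  0   0 132]
45 362 [0.5672 0.0082 0.1945] [  5   4 115]
45 366 [0.5094 0.0615 0.2534] [12  3  8]
45 370 [0.509  0.0626 0.255 ] [15 14 20]
45 374 [0.5103 0.0622 0.255 ] [23 18 19]
480 334 [0.7306 0.3509 0.0202] [103 112 115]
480 338 [0.7365 0.3519 0.02  ] [105 115 118]
480 342 [0.5737 0.2213 0.1881] [31 35 34]
480 346 [0.5736 0.2197 0.1906] [22 26 26]
480 350 [0.5742 0.2187 0.1925] [21 28 31]
480 354 [0.5787 0.2206 0.1906] [28 38 39]
480 358 [0.58   0.22   0.1918] [  1   3 131]
480 362 [0.58   0.2186 0.1941] [  3   3 134]
480 366 [0.5153 0.171  0.254 ] [10 16 32]
480 370 [0.516  0.1708 0.2545] [13 11 17]
480 374 [0.5161 0.1701 0.2556] [22 22 25]
```

The lip's edge at the middle is at about (0.566, 0.117, 0.1875), roughly 30 mm ahead of the pads. I'll approach it gently.

Emit:
carry_out:
  motion:
    - [[0, -8, 0, 0, 0], [0, -8, 0, 0, 0], [0, -6, 0, 0, 0], [0, -2, 0, 0, 0], [0, -1, 0, 0, 0]]

```text
clock: 5.95
ee_pos: [0.5499, 0.1125, 0.1741]
orientation: [0.515, -0.485, 0.515, 0.485]
ft_force: [-0.3, -0.7, 0.0]
opening: -0.0005
```

Emit:
carry_out:
  motion:
    - [[0, -1, 0, 0, 0], [0, -1, 0, 0, 0], [0, -1, 0, 0, 0], [0, -1, 0, 0, 0], [0, 0, 0, 0, 0]]

```text
clock: 6.45
ee_pos: [0.5536, 0.1129, 0.1743]
orientation: [0.515, -0.485, 0.515, 0.485]
ft_force: [-0.5, -0.5, 0.9]
opening: -0.0
```

Emit:
carry_out:
  motion:
    - [[0, -1, 0, 0, 0], [0, -1, 0, 0, 0], [0, -1, 0, 0, 0], [0, -1, 0, 0, 0], [0, 0, 0, 0, 0]]

```text
clock: 6.95
ee_pos: [0.5549, 0.1128, 0.1741]
orientation: [0.513, -0.484, 0.516, 0.486]
ft_force: [-11.9, 0.3, 7.8]
opening: 0.0
```

The lip is touched at about 12 N outward. Next I'll push up the slope.

Emit:
carry_out:
  motion:
    - [[-2, -1, 0, 0, 0], [-2, -1.2, 0, 0, 0], [-2, -1.2, 0, 0, 0], [-2, -1.2, 0, 0, 0], [-2, -1.2, 0, 0, 0]]

```text
clock: 7.45
ee_pos: [0.5599, 0.1125, 0.1831]
orientation: [0.513, -0.483, 0.516, 0.487]
ft_force: [-11.0, 0.1, 0.1]
opening: -0.0003
```

```bash
python3 - <<'E'
from h import *
s=ctrl.get_state();print(s['clock'],s['ee_pos'],s['ft_force'])
p,_=save('scene','scene4')
cv2.imwrite('pics/s4z.png',cv2.resize(p[195:255,95:175],None,fx=7,fy=7,interpolation=cv2.INTER_CUBIC))
E
```

```text
7.45 [0.55991601 0.1125111  0.18305669] [-10.97855006   0.14314914   0.09845042]
```

View pics/s4z.png

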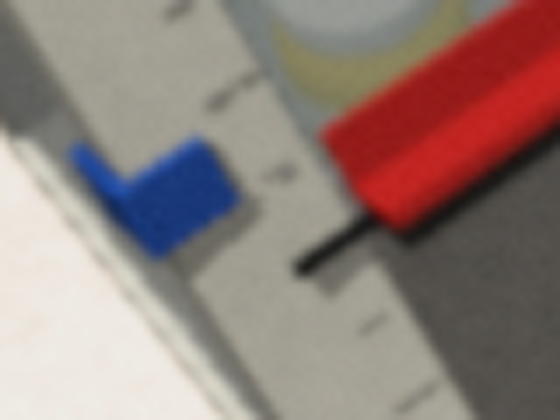

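The sash is rising: the pointer in the zoom moved from (315,293) to (300,268). I'll carry on steadily.

Emit:
carry_out:
  motion:
    - [[-2.6, -1.5, 0, 0, 0], [-2.6, -1.5, 0, 0, 0], [-2.6, -1.5, 0, 0, 0], [-2.6, -1.5, 0, 0, 0], [-2.6, -1.5, 0, 0, 0]]

```text
clock: 8.0
ee_pos: [0.5674, 0.112, 0.1961]
orientation: [0.513, -0.483, 0.516, 0.487]
ft_force: [-10.8, 1.2, -0.1]
opening: 0.0001
```

Emit:
carry_out:
  motion:
    - [[-2.6, -1.5, 0, 0, 0], [-2.6, -1.5, 0, 0, 0], [-2.6, -1.5, 0, 0, 0], [-2.6, -1.5, 0, 0, 0], [-2.6, -1.5, 0, 0, 0]]

```text
clock: 8.5
ee_pos: [0.5749, 0.1115, 0.2091]
orientation: [0.513, -0.483, 0.517, 0.487]
ft_force: [-11.9, 0.8, 1.5]
opening: 0.0
```

```bash
python3 - <<'E'
from h import *
s=ctrl.get_state();print(s['clock'],s['ee_pos'],s['ft_force'])
p,_=save('scene','scene5');t,_=save('top','top5')
a=cv2.resize(p[195:255,95:175],None,fx=5,fy=5,interpolation=cv2.INTER_CUBIC);b=cv2.resize(t[130:190,65:145],None,fx=5,fy=5,interpolation=cv2.INTER_CUBIC)
cv2.imwrite('pics/s5z.png',np.hstack([a,b]))
E
```

```text
8.5 [0.57489975 0.1115342  0.20908009] [-11.89856446   0.80335921   1.54145938]
```

View pics/s5z.png

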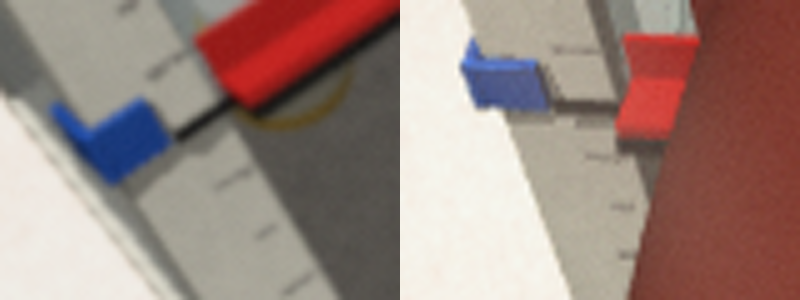

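```bash
python3 - <<'E'
from h import *
p=tri((130.6,221.6),(95.0,150.8));c=tri((126.3,218.3),(93.1,146.6));p0=tri((139.6,236.4),(100.3,164.7))
d=c[0]-p[0];print(p,c,d,'slope left',.5*d[0]+.866*d[2], 'done',(p[0]-p0[0])@np.array([.5,0,.866]))
E
```

```text
(array([0.61896919, 0.34899053, 0.22295359]), np.float64(0.0033581282089595404)) (array([0.6264284 , 0.35134633, 0.22942489]), np.float64(0.0017484093365808843)) [0.00745922 0.0023558  0.0064713 ] slope left 0.009333754924134467 done 0.04066293201743261
```

About 9 mm remain.

Emit:
carry_out:
  motion:
    - [[-2, -1.2, 0, 0, 0], [-2, -1.2, 0, 0, 0], [-2, -1.1, 0, 0, 0], [-2, -1.1, 0, 0, 0], [0, 0, 0, 0, 0]]

```text
clock: 9.1
ee_pos: [0.5798, 0.1112, 0.2174]
orientation: [0.513, -0.483, 0.516, 0.486]
ft_force: [-12.3, 1.6, 2.2]
opening: 0.0004
```

Emit:
carry_out:
  motion:
    - [[0, 2, 0, 0, 0], [0, 4, 0, 0, 0], [0, 8, 0, 0, 0], [0, 12, 0, 0, 0], [0, 12, 0, 0, 0]]

```text
clock: 9.6
ee_pos: [0.5445, 0.1134, 0.2184]
orientation: [0.515, -0.485, 0.515, 0.485]
ft_force: [-0.1, 0.3, 0.4]
opening: 0.0
```

```bash
python3 - <<'E'
from h import *
s=ctrl.get_state();print(s['clock'],s['ee_pos'],s['ft_force'])
p,_=save('scene','scene6');t,_=save('top','top6')
a=cv2.resize(p[195:255,95:175],None,fx=5,fy=5,interpolation=cv2.INTER_CUBIC);b=cv2.resize(t[130:190,65:145],None,fx=5,fy=5,interpolation=cv2.INTER_CUBIC)
cv2.imwrite('pics/s6z.png',np.hstack([a,b]))
E
```

```text
9.6 [0.544497   0.11338882 0.218409  ] [-0.05665908  0.29070915  0.36329266]
```

View pics/s6z.png

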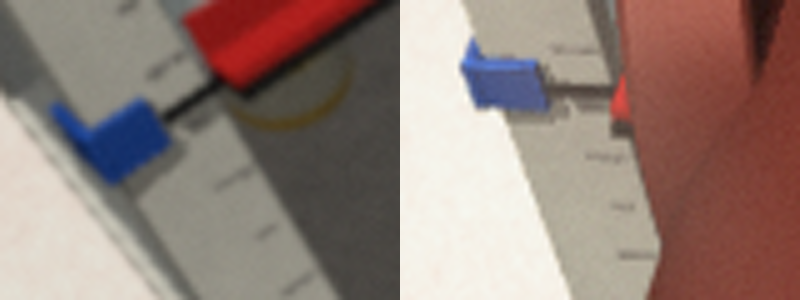

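View pics/scene6.png

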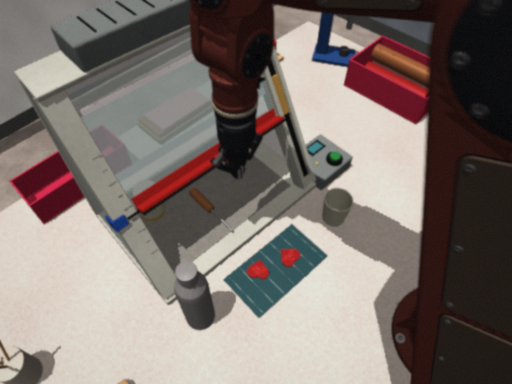

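The pointer tip is at scene zoom (165,122) and top zoom (545,89). The clip's inner edge is centred at about (158,119) and (545,85), so the pointer is level with it to within a few mm. The tool is 35 mm clear. I'll back off a little more, do a final check and hand in.

Emit:
carry_out:
  motion:
    - [[0, 10, 0, 0, 0], [0, 10, 0, 0, 0], [0, 5, 0, 0, 0], [0, 0, 0, 0, 0], [0, 0, 0, 0, 0]]

```text
clock: 10.2
ee_pos: [0.5202, 0.1149, 0.2184]
orientation: [0.515, -0.485, 0.515, 0.485]
ft_force: [-0.7, 0.4, 0.3]
opening: -0.0003
```

```bash
python3 - <<'E'
from h import *
p=tri((127.6,219.0),(93.6,147.4));c=tri((126.3,218.3),(93.1,146.6));d=c[0]-p[0];print(p,d,'left',.5*d[0]+.866*d[2])
a,_=save('scene','scene7');b=cv2.imread('pics/scene6.png');z=np.s_[205:240,105:150];print('diff since',np.abs(a[z].astype(int)-b[z]).mean())
s=ctrl.get_state();print(s['clock'],s['ee_pos'],s['ft_force'],np.abs(s['joint_velocities']).max())
print(ticket.hand_in())
E
```

```text
(array([0.62473771, 0.35044425, 0.22796536]), np.float64(0.0028466431789041058)) [0.00169069 0.00090208 0.00145953] left 0.0021092998054078518
diff since 1.4526984126984126
10.25 [0.5203391  0.11486736 0.21839006] [ 0.2013347  -0.65293068 -0.11575543] 0.006693193007125985
the job is handed in; nothing more can be done
None
```

I pressed the fan button fully in, then pushed the sash up until the pointer stood in the blue clip, and handed the job in at about 10.3 s. The hand-in gives no verdict, so what follows rests on my own measurements.

- **Fan button:** The cap sank about 7 mm under 16 N, against the 6 mm travel and 4 N needed. The tips sat about 7 mm off the cap's centre, but depth showed the collar still below them.
- **Sash push:** The tool can only point straight down, so the fingers could not get flat beneath the lip. The sides of the shut fingers pushed its lower front edge up the slope instead, at about 30 mm/s or less and 11–12 N, and the sash rose about 49 mm. Nothing was pinched.
- **Final position:** Triangulating the two views puts the pointer about 2 mm below the clip's middle; the allowance is 13 mm. The two rays missed each other by about 3 mm.
- **At rest:** The clip region hardly changed between the last two pictures. The gripper stands about 60 mm back from where it touched the lip, with the force reading at noise level.
- **Other objects:** In the pictures the cup, flask, hearts and awl look where they started. I did not measure them, and I did not check the jars separately.
- **A disagreement:** The button's height came out as 0.065 m by triangulation, 0.073 m by depth and 0.068 m in the text. The touch at about 0.071 m lay nearest the depth reading.

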